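# Change the sharpening stones for the finishing pass

## Robot

A 6-joint arm with a two-finger parallel gripper is mounted at the origin on a cart in front of the work surface, level with it; the furniture and walls round the work are solid. World frame = base frame: x ahead of the robot, y to its left, z up, the work surface at z = 0. Lengths are in m, angles in rad, forces in N, time in s.
With the tool pointing down it reaches from about 0.325 to 0.9 m from the base axis. Payload 6.1 kg.
Tool frame: the origin (TCP) lies midway between the tips of the shut fingers; the grasp point (between the pads) lies 19 mm behind it; x points along the fingers, y is the direction in which the jaws open and shut, and the axes are right-handed (so a half turn about x gives the same grasp; the last joint's range is limited). The gripper opens to 85 mm and grips with 20 to 120 N. Pads are 22 mm wide; open, the fingers measure 114 mm over their backs; the gripper's body (76 mm by 85 mm) begins 54 mm behind the grasp point. The pads swing forward as they close: fully open they stand 13 mm farther back than shut.
Start: joints at [-1.23, 0.22, 1.526, -0, 1.395, -0.126], TCP at [0.281, -0.558, 0.231] pointing down, gripper open.
Joint ranges: [-2.98, 2.98], [-0.91, 2.08], [0.09, 2.57], [-1.24, 4.39], [0.2, 2.65], [-2.68, 2.68]. Speed limits (rad/s): [2.57, 2.57, 3.01, 3.14, 3.14, 3.14].

## Interface

Orientations are given as [roll, pitch, yaw] about the fixed x, y, z axes, in that order (R = Rz(yaw) Ry(pitch) Rx(roll)).
In Python, from plant import movep, move_l, set_joints, gripper_to, hold, inverse_kinematics, observe, get_image, get_calibration, Unreachable, job_done gives the robot as it stands. Calls block until the motion is done:
- movep(position, orientation): joint-space move of the TCP to a pose.
- move_l(position, feed=0.15, rotation=None, max_force=None): straight line of the TCP; rotation=None keeps the orientation; feed is the mean speed in m/s. With max_force (N) it stops when the force on the tool has changed by that much, and returns True; else False.
- set_joints(angles): joint-space move.
- gripper_to(opening, f_grip=None): finger opening in m; f_grip is the grip in N (None keeps the last); returns when the fingers have stopped.
- hold(seconds).
- inverse_kinematics(position, orientation): joint angles nearest the present ones, or None.
- observe(): the state.
- get_image(name): name is "scene" or "top"; returns (picture, depth): 420x560x3 uint8, red, green, blue; 420x560 float32, m along the optical axis (not along the pixel's ray), 0 where there is no reading.
- get_calibration(name): a dict with "intrinsics" (3x3 intrinsics, pixels), "dist_coeffs" ([k1, k2, p1, p2, k3] as OpenCV has them; the pictures are not rectified), "world_from_camera" (4x4, takes a point from camera to world coordinates). Camera axes: x right, y down, z forward; pixel columns grow to the right and rows downward; lengths in m; the calibration is good to about 2 mm. A picture is of the moment at which its call begins. get_calibration takes no time and is no camera call.
A pose or a line that the arm cannot do raises Unreachable and nothing moves.
- job_done(): hands the job in, once; it reports no verdict.
The state is a dict: "time_s": time; "q": joint angles; "joint_velocities": joint speeds; "joint_torque": joint torques, N m; "eef_pos": TCP position; "tcp_rot": TCP orientation; "ft_force": force on the tool from outside, world axes, zero at the start; "torque": the same for the moment, N m; "opening": finger opening in m.
Only numpy, scipy, OpenCV 4.12 (cv2) and the standard library are available. Lean on these libraries where they do the work, as an engineer would, in place of code of your own. Each camera call takes 0.05 s, during which the arm holds its last target.

## Task

Set up the honing station for the finishing pass: the grey coarse stone is still clamped in the stone holder, and the brown and the white stone lie in the wrong trays. Flip the red toggle clamp open, change the stones round so that the white stone lies in the holder and the grey and the brown stone each lie flat in the tray of their own colour (the white tray ends empty; use it or the bench to put a stone down on the way), and flip the clamp fully back over centre so that it holds the white stone against the end stop.

Things in the scene. Friction and masses are not known exactly. Their poses are not given: they have to be found in the camera images.
- grey_stone: Dark grey coarse sharpening stone, a plain block 110 mm long, 40 mm wide, 18 mm thick, 0.19 kg, loose. Origin at the centre of its underside; its y axis runs along its length, x across its width, z up. At the start it is clamped in the stone holder.
- brown_stone: Brown medium sharpening stone, a plain block 110 mm long, 40 mm wide, 18 mm thick, 0.19 kg, loose. Origin at the centre of its underside; its y axis runs along its length, x across its width, z up. At the start it lies in the grey tray.
- white_stone: Cream-white finishing sharpening stone, a plain block 110 mm long, 40 mm wide, 18 mm thick, 0.19 kg, loose. Origin at the centre of its underside; its y axis runs along its length, x across its width, z up. At the start it lies in the brown tray.
- grey_tray: Dark grey stone tray, the place of the grey stone; fixed to the bench. Shallow, open at the top, 136 mm long and 70 mm wide outside (plus small tabs at the ends) and 10 mm high; floor 5 mm above the bench; recess 126 x 60 mm, rim 5 mm above its floor. Origin on the bench under its centre; x along its length, y across, z up. 
- brown_tray: Reddish-brown stone tray, the place of the brown stone; fixed to the bench. Shallow, open at the top, 136 mm long and 70 mm wide outside (plus small tabs at the ends) and 10 mm high; floor 5 mm above the bench; recess 126 x 60 mm, rim 5 mm above its floor. Origin on the bench under its centre; x along its length, y across, z up. 
- white_tray: Cream-white stone tray, the place of the white stone; fixed to the bench. Shallow, open at the top, 136 mm long and 70 mm wide outside (plus small tabs at the ends) and 10 mm high; floor 5 mm above the bench; recess 126 x 60 mm, rim 5 mm above its floor. Origin on the bench under its centre; x along its length, y across, z up. Empty at the start, and at the end.
- stone_holder: Stone holder, a wooden board 325 x 92 x 18 mm fixed to the bench. A stone lies lengthways on its black rubber bed, underside at z = 20 mm. Origin on the bench under the centre of a clamped stone; x toward the wooden end stop (face at x = +55 mm, top z = 34 mm), z up. Low side rails, inner faces at y = +-28 mm, tops z = 25 mm. At the -x end a toggle clamp pushes the stone against the stop.
- clamp_pivot (a point): Pivot of the clamp's handle, at x = -193 mm, z = 30 mm of the holder; axis along the holder's y. The clamp's sprung rubber nose (z 22 to 38 mm) is at x = -55 mm shut and draws back to -79 mm open, so set a stone down centred near x = -10 mm; shutting the clamp pushes it home. Steel clamp frame from x = -91 to -219 mm, up to z = 42 mm.
- clamp_handle (a joint): Angle of the clamp's handle (rad): 0 = shut, at its stop just past dead centre (0.14); 1.35 = fully open. In the holder's frame it points from the pivot along (sin a, 0, cos a), a = 0.15 - angle: shut nearly upright, leaning a little to the stone; open lying back from the stone, 21 degrees above level. Moves with 1 to 2 N at the grip ; stays where left, but snaps shut past dead centre.
- clamp_grip (a point): Grip point in the middle of the handle's thickness, 75 mm from the pivot, on its red plastic grip (round, 17 mm thick, 28 to 94 mm from the pivot); moves with the handle. Pinch it from above, fingers closing along the holder's y, and lead it round the pivot.
There are look-alikes about, which are no part of the job. Leave any green look-alike of the white_stone alone.

How it is judged:
On the way, in this order (a step that is already met when the one before it is completed fails the run):
1. the clamp is opened while the grey stone still lies in the holder (value of joint clamp_handle above 0.8 rad and distance between grey_stone and stone_holder below 0.045 m), for 0.1 s.
2. the grey stone is out of the holder (horizontal distance between grey_stone and stone_holder above 0.09 m), for 0.1 s.
3. the white stone lies in the holder's bed with the clamp still open (x of white_stone in the frame of stone_holder between -0.03 and 0.006 m and y of white_stone in the frame of stone_holder between -0.012 and 0.012 m and z of white_stone in the frame of stone_holder between 0.016 and 0.024 m and value of joint clamp_handle above 0.3 rad), for 0.1 s.
At the end, for the whole second after the job is handed in: White stone flat in the holder (12 mm of its middle line), home at the end stop (4 mm), clamp shut past dead centre (under 0.1 rad); grey and brown stone flat in the trays of their own colour, lengthways (12 mm of centre); all at rest (x of white_stone in the frame of stone_holder between -0.004 and 0.004 m and y of white_stone in the frame of stone_holder between -0.012 and 0.012 m and z of white_stone in the frame of stone_holder between 0.017 and 0.023 m and angle between each of white_stone, grey_stone, brown_stone's own z axis and vertical below 0.05 rad and angle between the y axis of white_stone and the x axis of stone_holder, either way round below 0.15 rad and value of joint clamp_handle below 0.1 rad and x of grey_stone in the frame of grey_tray between -0.012 and 0.012 m and y of grey_stone in the frame of grey_tray between -0.013 and 0.013 m and z of grey_stone in the frame of grey_tray between 0.002 and 0.008 m and angle between the y axis of grey_stone and the x axis of grey_tray, either way round below 0.3 rad and x of brown_stone in the frame of brown_tray between -0.012 and 0.012 m and y of brown_stone in the frame of brown_tray between -0.013 and 0.013 m and z of brown_stone in the frame of brown_tray between 0.002 and 0.008 m and angle between the y axis of brown_stone and the x axis of brown_tray, either way round below 0.3 rad and linear speed of each of grey_stone, brown_stone, white_stone below 0.02 m/s and velocity of joint clamp_handle between -0.1 and 0.1 rad/s); the robot touches nothing.
It also fails if it takes over 120 s, if anything falls off the work surface, if the arm or the gripper's body presses on something with over 40 N, if the wrist force passes 120 N, or if a joint passes its speed limit or range.

## Working session

There is one attempt and no reset: what is moved stays moved. The work goes in short steps, each a Python script; the robot and the scene stay as the last script left them, time stands still between calls to the robot, and variables do not carry over. Pictures are saved under pics/ and viewed, and the job is handed in when it is done.

```bash
ls; mkdir -p pics; python3 - <<'E'
from plant import *
import cv2,numpy as np
s=observe(); print({k:np.round(v,3).tolist() for k,v in s.items()})
for n in("scene","top"):
    im,d=get_image(n); cv2.imwrite(f"pics/{n}0.png",im[:,:,::-1]); np.save(f"pics/{n}0_d.npy",d)
    c=get_calibration(n); print(n,{k:np.round(v,4).tolist() for k,v in c.items()}, (d==0).mean())
E
```

```text
pics
{'time_s': 0.0, 'q': [-1.23, 0.221, 1.528, 0.0, 1.395, -0.126], 'joint_velocities': [0.002, 0.0, -0.0, -0.001, 0.0, -0.002], 'joint_torque': [0.001, -49.69, -38.94, -0.0, 0.011, -0.0], 'eef_pos': [0.281, -0.558, 0.23], 'tcp_rot': [-1.707, 1.569, 1.901], 'ft_force': [-0.004, -0.647, 0.011], 'torque': [0.02, -0.028, -0.051], 'opening': 0.086}
scene {'intrinsics': [[429.923, 0.0, 289.7878], [0.0, 429.923, 208.6764], [0.0, 0.0, 1.0]], 'dist_coeffs': [-0.0436, 0.0, 0.0, 0.0, 0.0], 'world_from_camera': [[0.7106, -0.2913, 0.6404, -0.1139], [-0.7036, -0.2934, 0.6472, -0.5943], [-0.0007, -0.9105, -0.4134, 0.4612], [0.0, 0.0, 0.0, 1.0]]} 0.004204931972789116
top {'intrinsics': [[394.9362, 0.0, 281.0246], [0.0, 394.9362, 209.8366], [0.0, 0.0, 1.0]], 'dist_coeffs': [-0.075, 0.0, 0.0, 0.0, 0.0], 'world_from_camera': [[0.0186, -0.9886, 0.1493, 0.3547], [-0.9995, -0.0147, 0.0273, -0.0084], [-0.0248, -0.1498, -0.9884, 0.93], [0.0, 0.0, 0.0, 1.0]]} 0.003971088435374149
```

View pics/top0.png

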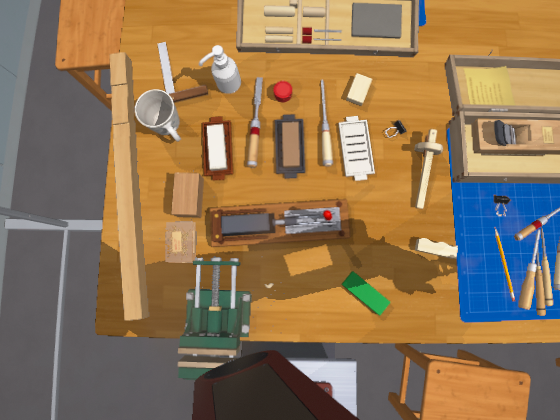

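View pics/scene0.png

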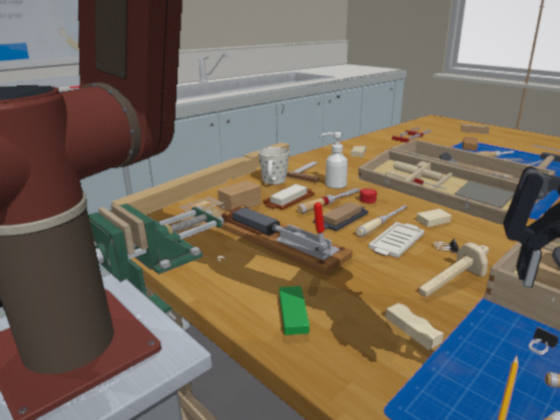

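The top view shows the holder at (280,222), with the stop on the left and the clamp and its red handle on the right at (327,215). What could be mistaken for each stone (top-view pixels):
- **White:** block in the reddish tray (216,148), short cream block (358,88), green bar (365,292), tray (355,147). I choose (216,148).
- **Brown:** block in the grey tray (289,145), box (186,194), cork (180,240). I choose (289,145).
- **Grey:** block in the holder (245,223), plate in the drawer (376,20). I choose (245,223).

Next is a close crop to check these choices.

```bash
cat > h.py <<'E'
from plant import *
import cv2,numpy as np
def cal(n):
    c=get_calibration(n); return np.array(c["intrinsics"]),np.array(c["dist_coeffs"]),np.array(c["world_from_camera"])
def ray(n,uv):
    K,D,T=cal(n); p=cv2.undistortPoints(np.array(uv,float).reshape(-1,1,2),K,D).reshape(-1,2)
    d=np.c_[p,np.ones(len(p))]@T[:3,:3].T; return T[:3,3],d
def onplane(n,uv,z):
    o,d=ray(n,uv); return o+d*((z-o[2])/d[:,2])[:,None]
def snap(tag,n="top",box=None,k=1):
    im,d=get_image(n); b=im[:,:,::-1]
    if box: x0,y0,x1,y1=box; b=b[y0:y1,x0:x1]
    if k!=1: b=cv2.resize(b,None,fx=k,fy=k,interpolation=cv2.INTER_CUBIC)
    cv2.imwrite(f"pics/{tag}.png",b); return im,d
def rect(mask,n,z,minarea=150):
    """largest blob -> centre, long axis angle, dims on plane z"""
    cs,_=cv2.findContours(mask.astype(np.uint8),cv2.RETR_EXTERNAL,cv2.CHAIN_APPROX_NONE)
    c=max(cs,key=cv2.contourArea); 
    P=onplane(n,c.reshape(-1,2),z)[:,:2]
    (cx,cy),(w,h),a=cv2.minAreaRect((P*1000).astype(np.float32))
    if w<h: w,h,a=h,w,a+90
    return np.array([cx,cy])/1000,(w,h),(a+90)%180-90,cv2.contourArea(c)
E
python3 - <<'E'
import cv2
im=cv2.imread("pics/top0.png")[105:255,185:385]
cv2.imwrite("pics/crop0.png",cv2.resize(im,None,fx=4,fy=4,interpolation=cv2.INTER_CUBIC))
im=cv2.imread("pics/scene0.png")[165:285,205:445]
cv2.imwrite("pics/crop1.png",cv2.resize(im,None,fx=3.3,fy=3.3,interpolation=cv2.INTER_CUBIC))
E
```

```text
(no output)
```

View pics/crop0.png

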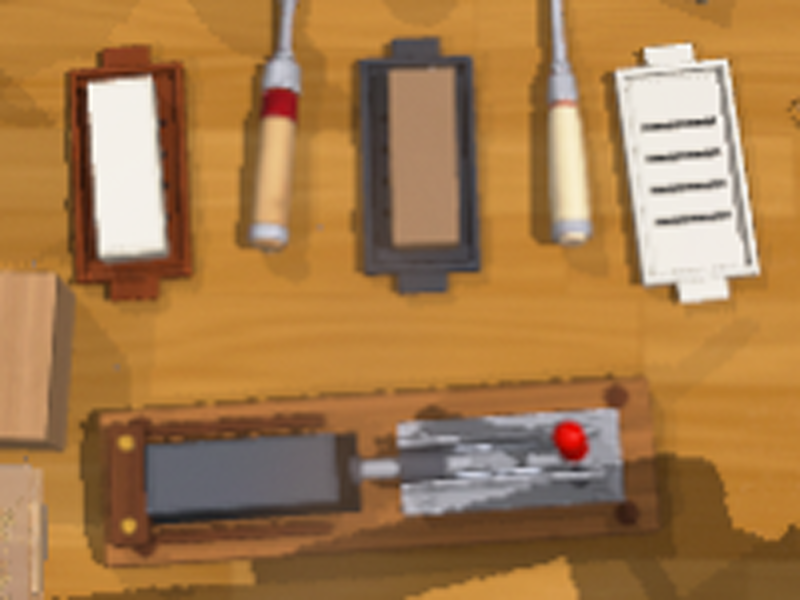

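View pics/crop1.png

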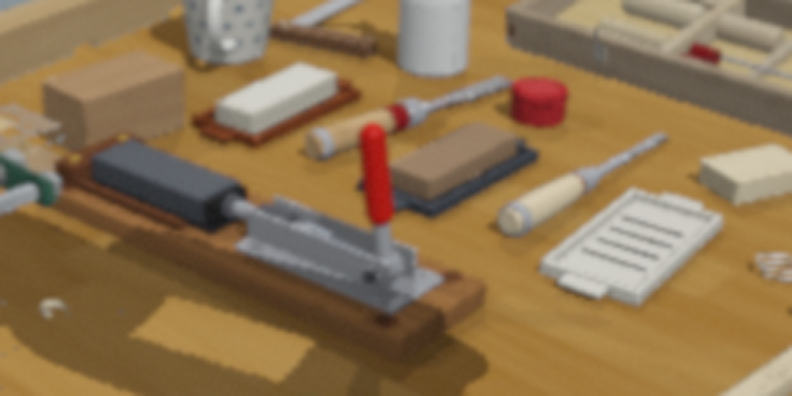

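The crop confirms the choices. The white stone is in the reddish tray at crop (127,168), the brown stone is in the dark-grey tray at (424,155), and the grey stone is against the stop at (240,475). The red grip top is at (570,440). Now measuring.

```bash
cat > meas.py <<'E'
from h import *
def box(m,b):
    o=np.zeros(m.shape,np.uint8); x0,y0,x1,y1=b; o[y0:y1,x0:x1]=m[y0:y1,x0:x1]; return o
if __name__=="__main__":
    im=cv2.imread("pics/top0.png"); hsv=cv2.cvtColor(im,cv2.COLOR_BGR2HSV); H,S,V=[hsv[...,i].astype(int) for i in range(3)]
    for p in [(216,148),(289,145),(245,223),(276,150),(205,150),(340,150),(245,255),(327,215),(300,200)]: print(p,hsv[p[1],p[0]])
    def show(name,m,z):
        c,d,a,ar=rect(m,"top",z); print(name,c.round(4),np.round(d,1),round(a,1),ar)
    show("white",box((S<60)&(V>150),(198,115,236,180)),.023)
    show("brown",box((S>60)&(S<150)&(V>90),(280,118,302,170)),.023)
    show("grey",box((S<90)&(V<140)&(H>90),(218,208,276,240)),.038)
    show("wtray",box((S<70)&(V>130),(335,112,378,182)),.010)
    show("btray",box(((S>170)&(V<150))|(S<60)&(V>150),(199,118,236,175)),.010)
    show("gtray",box((V<125)&(S<110)|((S>60)&(S<150)&(V>90)&(V<170)),(272,118,306,174)),.010)
    # hand picked outer corners from crop
    f=lambda L:(np.array(L)+.5)/4-.5+[185,105]
    for nm,L in dict(w=[(614,70),(726,58),(760,272),(645,285)],b=[(66,68),(184,62),(191,276),(75,284)],g=[(359,60),(470,57),(480,270),(362,273)]).items():
        P=onplane("top",f(L),.010)[:,:2]
        ax=(P[0]+P[1]-P[2]-P[3])/2; w=(P[0]+P[3]-P[1]-P[2])/2
        print(nm,P.mean(0).round(4),np.linalg.norm(ax).round(4),np.linalg.norm(w).round(4),np.degrees(np.arctan2(ax[1],ax[0])).round(1))
    L=[(147,447),(336,434),(340,503),(147,516)]
    P=onplane("top",f(L),.038)[:,:2]; ax=(P[0]+P[3]-P[1]-P[2])/2
    print("greyst",P.mean(0).round(4),np.linalg.norm(ax),np.linalg.norm(P[0]-P[3]),np.degrees(np.arctan2(ax[1],ax[0])))
    for nm,L in dict(boardtop=[(98,410),(648,378),(656,530),(105,562)]).items():
        P=onplane("top",f(L),.018)[:,:2]; ax=(P[0]+P[3]-P[1]-P[2])/2
        print(nm,P.round(4).tolist(),np.linalg.norm(ax),np.linalg.norm(P[0]-P[3]),np.degrees(np.arctan2(ax[1],ax[0])),P.mean(0))
    m=box(((H<6)|(H>174))&(S>200)&(V>140),(315,205,340,225)); ys,xs=np.nonzero(m); print("red",xs.mean(),ys.mean(),xs.min(),xs.max(),ys.min(),ys.max(),onplane("top",[xs.mean(),ys.mean()],.12))
    # depth cross-check
    d=np.load("pics/top0_d.npy"); K,D,T=cal("top")
    for p in [(216,148),(289,145),(245,223),(355,165),(270,190)]:
        o,r=ray("top",p); print(p,(o+r[0]*d[p[1],p[0]]).round(4))
E
python3 meas.py
```

```text
(216, 148) [ 21  10 244]
(289, 145) [ 13 107 176]
(245, 223) [120  19 109]
(276, 150) [162  16  82]
(205, 150) [ 10 197  53]
(340, 150) [ 17 169 130]
(245, 255) [ 17 160 132]
(327, 215) [  1 246 227]
(300, 200) [ 17 183 184]
white [0.6437 0.1757] [109.7  40.7] 6.8 674.0
brown [ 0.6516 -0.003 ] [114.4  40.6] 1.0 731.5
grey [0.4556 0.0988] [108.6  44.6] -84.7 770.5
wtray [ 0.6487 -0.1613] [161.1  70.2] 6.8 1609.5
btray [0.6493 0.1765] [144.8  77.9] 3.1 1627.0
gtray [ 6.523e-01 -2.000e-04] [139.8  71.7] 2.6 1548.0
w [ 0.6496 -0.1616] 0.1356 0.0693 7.5
b [0.6451 0.1763] 0.1365 0.0718 4.8
g [6.513e-01 6.000e-04] 0.1343 0.0693 2.5
greyst [0.457  0.0974] 0.10945156931161554 0.03964925974158261 94.83509299006846
boardtop [[0.4964, 0.1863], [0.5201, -0.1363], [0.4311, -0.1404], [0.4072, 0.1782]] 0.3215108598940139 0.0895932534634397 94.24512396306481 [0.46368008 0.02196487]
red 327.24444444444447 214.44444444444446 324 331 211 219 [[ 0.46882404 -0.08173182  0.12      ]]
(216, 148) [0.6397 0.1758 0.022 ]
(289, 145) [6.49e-01 6.00e-04 2.12e-02]
(245, 223) [0.4583 0.0984 0.034 ]
(355, 165) [ 0.606  -0.1588  0.0059]
(270, 190) [0.5425 0.0446 0.0021]
```

```bash
cat >> h.py <<'E'
O=np.array([.4575,.098]); AH=np.radians(94.5); U=np.array([np.cos(AH),np.sin(AH)])
def rot(deg): 
    return [0.,np.pi/2,np.radians(deg)]
def best(pos,deg):
    """of the two equivalent yaws take the one with least wrist turn"""
    q0=np.array(observe()["q"]); c=[]
    for d in (deg,deg+180,deg-180):
        q=inverse_kinematics(list(pos),rot(d))
        if q is not None: c.append((np.abs(np.array(q)[5]),d,q))
    return min(c,key=lambda t:t[0])
def st():
    s=observe(); return round(s["time_s"],2),np.round(s["eef_pos"],4),np.round(s["ft_force"],1),round(s["opening"],4)
E
python3 - <<'E'
from h import *
for p,d in [((.385,-.03,.15),0),((.47,-.085,.2),94.5),((.457,.098,.15),94.5),((.645,.176,.15),5),((.65,-.16,.15),7),((.47,-.17,.04),94.5)]:
    a,dd,q=best(p,d); print(p,dd,np.round(q,2))
p=(.385,-.03,.06); a,dd,q=best(p,0)
movep([.385,-.03,.1],rot(dd)); gripper_to(.040,30); print(st())
move_l([.385,-.03,.02],.1); r=move_l([.385,-.03,-.012],.02,max_force=4); print(r,st())
move_l([.385,-.03,.03],.1);gripper_to(.060); r=move_l([.385,-.03,-.014],.03,max_force=4); print(r,st())
move_l([.385,-.03,.05],.15)
snap("tip")
E
```

```text
(0.385, -0.03, 0.15) 180 [-0.28 -0.31  2.2  -0.    1.26  1.29]
(0.47, -0.085, 0.2) 274.5 [-0.34 -0.11  1.93 -0.    1.32 -0.42]
(0.457, 0.098, 0.15) 274.5 [ 0.04 -0.09  2.01 -0.    1.22 -0.04]
(0.645, 0.176, 0.15) 5 [ 0.15  0.39  1.48 -0.    1.28 -1.51]
(0.65, -0.16, 0.15) 187 [-0.36  0.39  1.48 -0.    1.28  1.09]
(0.47, -0.17, 0.04) 274.5 [-0.5   0.16  1.99 -0.    0.99 -0.58]
(2.61, array([ 0.385 , -0.0301,  0.1   ]), array([-0.3,  0.8,  0.2]), 0.0401)
True (4.6, array([ 0.3849, -0.03  , -0.0015]), array([-1.4,  0.4,  5.8]), 0.0401)
True (6.47, array([ 0.3848, -0.03  , -0.0051]), array([-1.3,  0.2,  8.1]), 0.0598)
```

Fingertips at 40 mm opening sit about 1.5 mm behind the TCP, so I have the clearance figure for the rims. Next, open the clamp.

```bash
cat >> h.py <<'E'
def gp(ang,r=.075):
    a=.15-ang; p=O+(-.193+r*np.sin(a))*U; return np.array([p[0],p[1],.030+r*np.cos(a)-.019])
E
python3 - <<'E'
from h import *
R=rot(274.5)
g=gp(0); movep([g[0],g[1],.19],R); gripper_to(.055,30)
move_l(list(g),.12,max_force=10); print(st())
gripper_to(.0,25); print(st()); 
E
```

```text
(9.8, array([ 0.4724, -0.0834,  0.0859]), array([-0.3, -0.6,  0.2]), 0.0552)
(10.22, array([ 0.4716, -0.0834,  0.0859]), array([-3.8,  0.2,  5.9]), 0.0164)
```

```bash
python3 - <<'E'
from h import *
for ang in np.linspace(.11,1.32,12):
    g=gp(ang); g[0]-=.001
    move_l(list(g),.08)
    s=st(); print(round(ang,2),s)
    if np.abs(s[2]).max()>30: print("STOP");break
snap("clamp_open",box=(185,105,385,275),k=4)
E
```

```text
0.11 (10.47, array([ 0.4721, -0.0914,  0.0866]), array([2.9, 1.4, 3. ]), 0.0163)
0.22 (10.72, array([ 0.4728, -0.0998,  0.0862]), array([1.7, 1.2, 2.8]), 0.0163)
0.33 (10.97, array([ 0.4734, -0.1081,  0.0851]), array([5.6, 0.5, 0.8]), 0.0162)
0.44 (11.22, array([ 0.474 , -0.1159,  0.0831]), array([4.7, 0.1, 0.1]), 0.016)
0.55 (11.47, array([ 0.4746, -0.1236,  0.0803]), array([6. , 0.7, 1.2]), 0.016)
0.66 (11.72, array([ 0.4752, -0.1311,  0.0767]), array([5.8, 0.8, 1.2]), 0.0165)
0.77 (11.97, array([ 0.4758, -0.1383,  0.0722]), array([5.6, 0.3, 2.1]), 0.0158)
0.88 (12.22, array([ 0.4763, -0.1451,  0.067 ]), array([5.2, 0.2, 2.4]), 0.0165)
0.99 (12.47, array([ 0.4769, -0.1511,  0.0612]), array([ 4.9, -0. ,  3.4]), 0.016)
1.1 (12.72, array([ 0.4773, -0.1565,  0.0547]), array([ 5.2, -1. ,  3.1]), 0.016)
1.21 (12.97, array([ 0.4777, -0.161 ,  0.0477]), array([ 6.2, -1.2,  2.5]), 0.016)
1.32 (13.22, array([ 0.478 , -0.1647,  0.0402]), array([ 5.7, -2.2,  2.7]), 0.0162)
```

View pics/clamp_open.png

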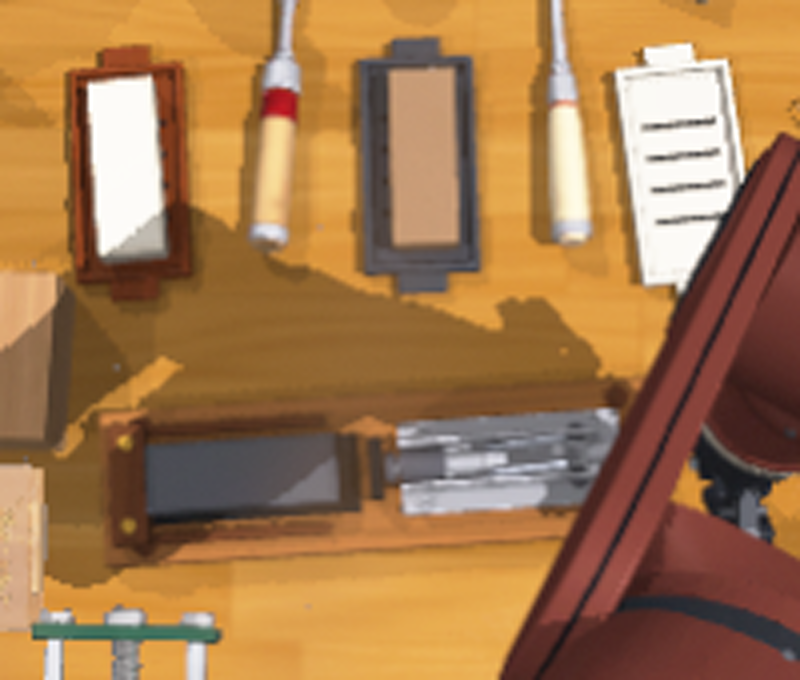

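The clamp is open; the nose has drawn back to crop (375,467), clear of the stone. Next, release the handle and move the grey stone to the white tray.

```bash
cat >> h.py <<'E'
def pick(x,y,deg,z,up=.12,op=.060,yaw=None):
    d=best((x,y,up),deg)[1] if yaw is None else yaw
    movep([x,y,up],rot(d)); gripper_to(op)
    r=move_l([x,y,z],.12,max_force=8); a=st()
    gripper_to(0.02,60); print("pick",r,a,"->",st())
    move_l([x,y,up],.15)
    return d
def place(x,y,deg,z,up=.12,op=.056):
    d=best((x,y,up),deg)[1]
    movep([x,y,up],rot(d)); print("held",st()[3])
    move_l([x,y,z+.015],.15); r=move_l([x,y,z-.002],.03,max_force=5); print("place",r,st())
    gripper_to(op); move_l([x,y,up],.15)
E
python3 - <<'E'
from h import *
gripper_to(.045); g=st()[1]; move_l([g[0],g[1],.15],.15)
pick(.457,.098,94.5,.0255)
place(.6495,-.1615,7.3,.0105)
movep([.45,-.25,.25],rot(187)); snap("s2",box=(185,105,385,275),k=4); snap("s2s","scene",box=(205,165,445,345),k=3); print(st()[0])
E
```

```text
pick False (16.82, array([0.4577, 0.0981, 0.0261]), array([ 0.6, -0.3,  0.5]), 0.0598) -> (17.13, array([0.4582, 0.0981, 0.0268]), array([-1. ,  1.1,  5.6]), 0.0379)
held 0.0386
place True (20.41, array([ 0.6498, -0.1616,  0.0119]), array([0.1, 0. , 3.5]), 0.0386)
22.7
```

View pics/s2.png

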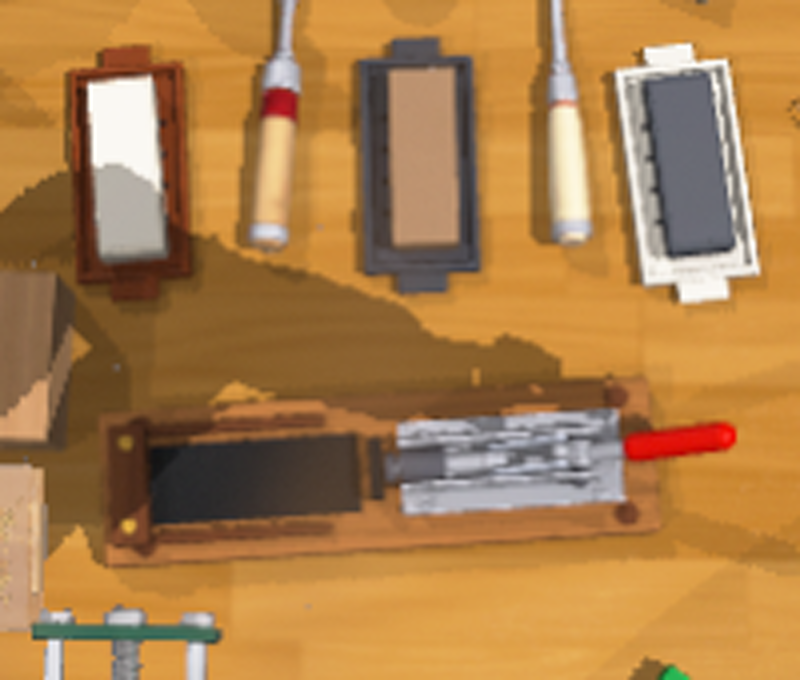

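View pics/s2s.png

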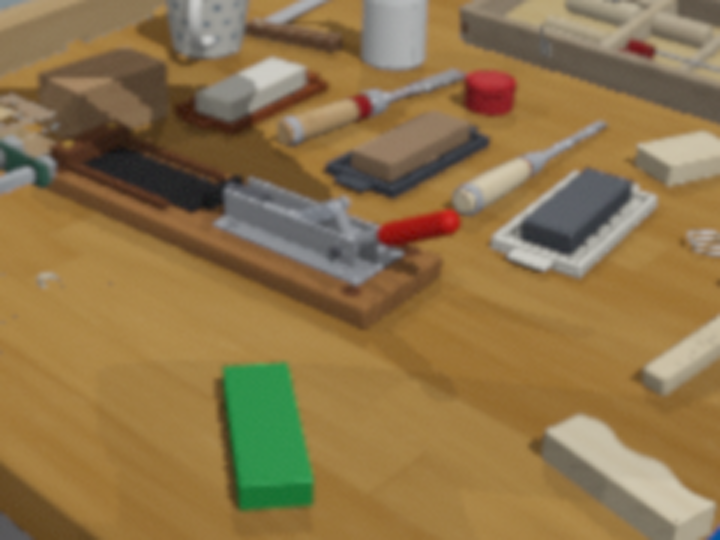

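The grey stone lies in the white tray at crop (690,163), the bed is empty and the handle lies back at (680,440). Next, white goes to the holder and brown to the brown tray.

```bash
python3 - <<'E'
from h import *
pick(.6437,.1757,6.0,.0105)
t=O-.010*U
place(t[0],t[1],94.5,.0255)
pick(.651,-.0005,1.5,.0105)
place(.6465,.1763,4.3,.0105)
movep([.45,-.25,.25],rot(187)); snap("s3",box=(185,105,385,275),k=4); im,d=snap("s3s","scene",box=(205,165,445,345),k=3); print(st()[0])
im,_=get_image("top"); cv2.imwrite("pics/s3full.png",im[:,:,::-1])
E
```

```text
pick False (25.97, array([0.6447, 0.1759, 0.0116]), array([ 0.8, -0.1,  0.8]), 0.06) -> (26.28, array([0.6449, 0.1759, 0.0122]), array([-0. ,  0. ,  5.8]), 0.0383)
held 0.0385
place True (29.65, array([0.4587, 0.088 , 0.0272]), array([-2.2,  0.3,  5.9]), 0.0383)
pick False (33.35, array([ 6.519e-01, -6.000e-04,  1.160e-02]), array([-0.2, -0.2,  0.6]), 0.0601) -> (33.67, array([ 6.522e-01, -6.000e-04,  1.210e-02]), array([ 0.2, -0.4,  6.1]), 0.038)
held 0.0379
place True (38.29, array([0.6469, 0.1764, 0.0122]), array([-0.8,  0.3,  4.7]), 0.0383)
41.55
```

View pics/s3.png

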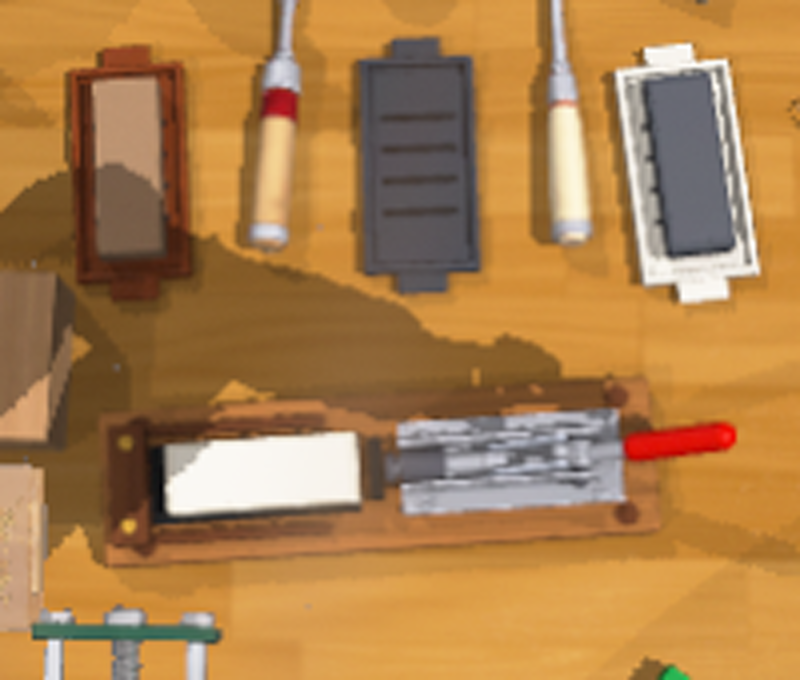

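View pics/s3s.png

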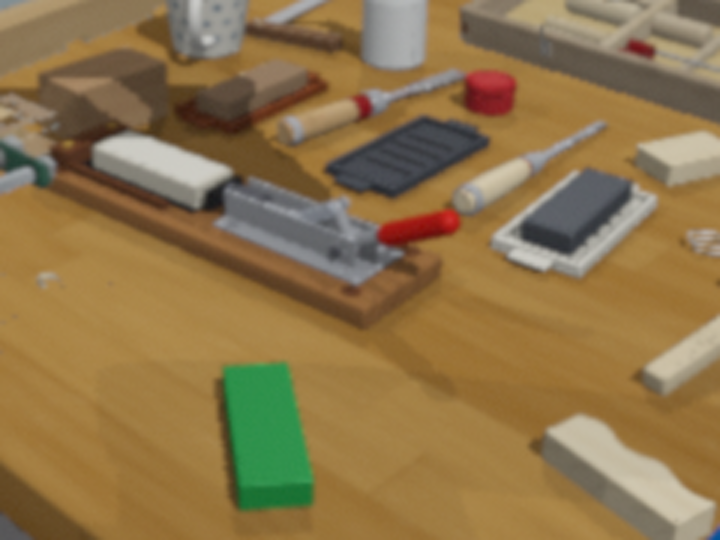

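All as planned: white in the bed at crop (262,475), brown in its own tray at (128,168), grey tray empty. Next, the grey stone goes home, then shut the clamp.

```bash
python3 - <<'E'
from h import *
pick(.6497,-.1615,7.3,.0105)
place(.6510,.0003,2.5,.0105)
R=rot(274.5)
g=gp(1.32); g[0]-=.001; movep([g[0],g[1],.14],R); gripper_to(.050,30)
r=move_l(list(g),.12,max_force=8); print(r,st())
gripper_to(0.,25); print(st())
for ang in np.linspace(1.21,-.0,12):
    g=gp(ang); g[0]-=.001
    move_l(list(g),.08)
    s=st(); print(round(ang,2),s)
    if np.abs(s[2]).max()>30: print("STOP");break
snap("s4s","scene",box=(205,145,445,325),k=3)
E
```

```text
pick False (43.88, array([ 0.6506, -0.1618,  0.0116]), array([-0.3, -1.2,  0.7]), 0.0601) -> (44.2, array([ 0.6509, -0.1619,  0.0122]), array([-0.3,  0.8,  6.1]), 0.0381)
held 0.0379
place True (47.04, array([6.514e-01, 3.000e-04, 1.220e-02]), array([0. , 0.5, 5. ]), 0.0378)
False (51.17, array([ 0.4777, -0.1636,  0.041 ]), array([ 0.1, -0.3, -0.1]), 0.0501)
(51.56, array([ 0.478 , -0.1636,  0.041 ]), array([ 2.2, -0.1,  0.5]), 0.0163)
1.21 (51.81, array([ 0.4777, -0.1598,  0.0482]), array([ 4.1, -0.1, -0.9]), 0.0159)
1.1 (52.06, array([ 0.4772, -0.1553,  0.0549]), array([ 6.1,  1.1, -1.3]), 0.016)
0.99 (52.31, array([ 0.4768, -0.1501,  0.0612]), array([ 5.6,  0.4, -2.2]), 0.0162)
0.88 (52.56, array([ 0.4763, -0.1443,  0.067 ]), array([ 5.5,  0.8, -2.8]), 0.0162)
0.77 (52.81, array([ 0.4758, -0.138 ,  0.0721]), array([ 6.3, -0.1, -1.5]), 0.0161)
0.66 (53.06, array([ 0.4752, -0.1311,  0.0765]), array([ 5.1,  0.2, -2. ]), 0.0162)
0.55 (53.31, array([ 0.4747, -0.1238,  0.0802]), array([ 5.2, -0.5, -0.9]), 0.0166)
0.44 (53.56, array([ 0.4741, -0.1163,  0.0831]), array([ 5.2, -1.1, -1.6]), 0.0164)
0.33 (53.81, array([ 0.4734, -0.1085,  0.0851]), array([ 4.3, -1.6, -0.9]), 0.0163)
0.22 (54.06, array([ 0.4728, -0.1004,  0.0862]), array([ 4.6, -2.3, -0.3]), 0.0159)
0.11 (54.31, array([ 0.4721, -0.092 ,  0.0864]), array([ 5. , -2.3,  2.7]), 0.0163)
-0.0 (54.56, array([ 0.4713, -0.0832,  0.0856]), array([4.9, 0.1, 3.7]), 0.0162)
```

View pics/s4s.png

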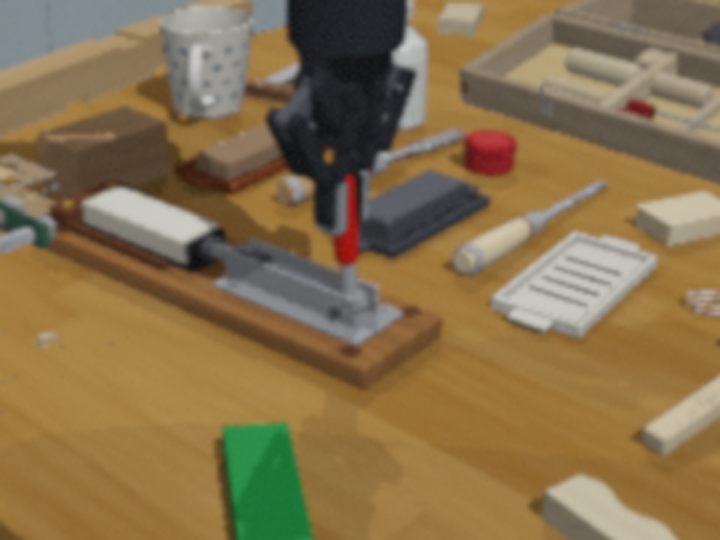

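The handle is upright and the nose is pressed on the white stone at (205,245). I'll nudge it against its stop, let go and check.

```bash
python3 - <<'E'
from h import *
g=gp(-.06); g[0]-=.001; print(move_l(list(g),.03,max_force=8),st())
g=st()[1]; gripper_to(.05); move_l([g[0],g[1],.19],.12)
movep([.40,-.25,.28],rot(187)); hold(.3)
im,_=snap("s5",box=(185,105,385,275),k=4); snap("s5s","scene",box=(205,145,445,325),k=3); cv2.imwrite("pics/s5full.png",im[:,:,::-1]); print(st())
E
cat > chk.py <<'E'
from meas import *
im=cv2.imread("pics/s5full.png"); hsv=cv2.cvtColor(im,cv2.COLOR_BGR2HSV); H,S,V=[hsv[...,i].astype(int) for i in range(3)]
def show(n,m,z):
    c,d,a,ar=rect(m,"top",z); print(n,c.round(4),np.round(d,1),round(a,1)); return c
c=show("white",box((S<70)&(V>110),(216,206,282,242)),.038); v=c-O; print("  in holder",(v@U).round(4),(v@[-U[1],U[0]]).round(4))
show("brown",box((S>60)&(S<150)&(V>60),(203,118,232,172)),.023)
show("grey",box((V>88)&(S<80),(278,118,306,172)),.023)
m=box(((H<6)|(H>174))&(S>200)&(V>140),(310,195,375,230)); ys,xs=np.nonzero(m); print("red",xs.mean(),ys.mean(),xs.min(),xs.max(),ys.min(),ys.max())
E
python3 chk.py
```

```text
True (54.83, array([ 0.4713, -0.0805,  0.0851]), array([ 0.5, -2.7,  2.2]), 0.0163)
(57.73, array([ 0.4001, -0.2497,  0.2799]), array([1.2, 0.7, 0.8]), 0.0498)
white [0.4573 0.0984] [110.3  41.6] -85.6
  in holder 0.0005 0.0002
brown [0.6436 0.1734] [113.2  43.5] 2.9
grey [ 0.6515 -0.0017] [104.8  38.1] 1.0
red 326.125 212.95833333333334 324 329 211 215
```

View pics/s5.png

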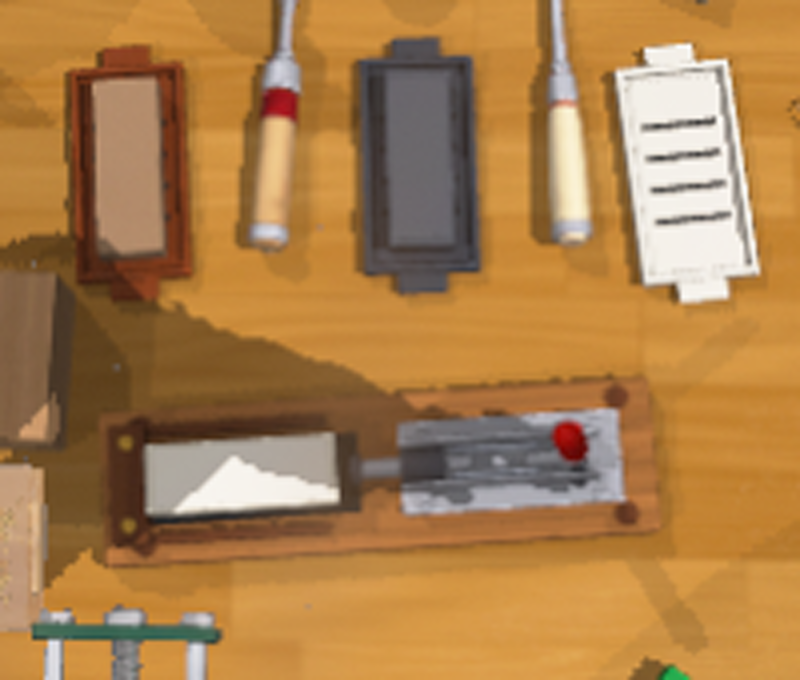

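View pics/s5s.png

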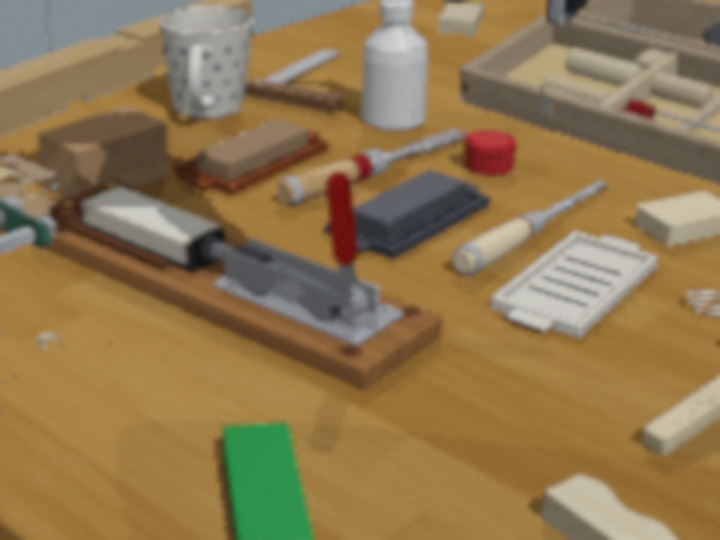

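The red tip is back at crop (570,440), exactly where it began. White is against the stop, with grey at (420,157) and brown at (128,167) centred in their own trays. I'm handing the job in.

```bash
python3 - <<'E'
from plant import *
job_done()
E
```

```text
the job is handed in; nothing more can be done
```

The stones are changed round, the clamp is shut on the white stone, and the job is handed in, at about 58 s of the 120 s allowed. I opened the clamp, parked the grey stone in the white tray and moved white to the holder. Brown then went to the brown tray and grey to the grey tray, and I led the handle back to its stop.

What the last pictures, taken with the robot clear of everything, showed:
- **White stone:** 0.5 mm from home along the holder and 0.2 mm off its middle line.
- **Clamp:** the handle tip is at the same spot as when it was shut at the start. I judged this from the picture, as the joint angle cannot be read.
- **Grey and brown stones:** flat by eye and within about 4 mm of the centre of their own trays. Their outlines measured a few millimetres off true size (104.8 x 38.1 mm and 113.2 x 43.5 mm, against 110 x 40 mm), so those centres are only good to a few millimetres.
- **Rest of the scene:** the white tray is empty and the green look-alike was not touched.

No check failed, and the wrist force readings I took stayed below about 10 N.

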